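# Lay a kit carton into the label reader's tray

### The job

Slide the standing kit carton squarely up against the front edge of the low metal tray, then push high on its label side so that it tips over that edge and lies in the tray with the label facing up. Then slide it along between the blue guides and press it firmly against the reader's orange spring stop, with about 12 N (at least 7, never more than 18), and leave it lying there. Do not push the carton with more than 25 N at any time, and leave the other things on the bench alone.

Things in the scene. Friction and masses are not known exactly. Their poses are not given: they have to be found in the camera images.
- carton: brown kit carton, upright at the start, 95 deep (its x), 110 wide (y), 130 tall (z), 0.35 to 0.8 kg; too thick to grasp, it is pushed. Origin: centre of its underside as it stands. White label with black bars on its -x face; +x faces the tray. Friction 0.24 to 0.36: pushed at 70 mm height it slides upright; it tips only against the tray's edge, and past 44 degrees of lean falls by itself
- tray: fixed aluminium slab, 200 long (its x), 210 wide (y), 15 thick, yellow line along its front edge. Origin: on the bench at the middle of the upright front face that the carton's base must meet; +x runs into the tray, z up. Blue guide bars stand 18 above the slab from x = 30 to 200, inner faces at y = +-72: the lying carton has 17 to spare on either side
- reader: white box 150 x 240 x 95 tall, fixed at the tray's far end. Origin: on the bench, on the tray's centre line at tray x = 200; +x away from the tray. Before it stands an orange stop plate, 100 wide, 25 to 75 above the bench. The plate's rest position is adjustable and not measured: its face is anywhere 16 to 56 before the origin; feel for it. It is a spring, 4 N per mm, that gives up to 12
- amber: bystander: amber glass bottle with blue cap, 60 diameter, 125 tall; origin at the centre of its underside
- beaker: bystander: glass beaker, 72 diameter, 85 tall; origin at the centre of its underside
- tiprack: bystander: closed blue tip box, 85 by 120 by 50 tall; origin at the centre of its underside
Not all that is in view belongs to the job. Several things look just like the carton: the one meant starts nearest to the robot's base.

How it is judged:
By the outcome, as a careful person would: the job done as asked, in the order asked, and still so for the second after the job is handed in, with the robot touching nothing.
It also fails if it takes over 72 s, if anything falls off the work surface, if the arm or the gripper's body presses on something with over 40 N, if the wrist force passes 120 N, or if a joint passes its speed limit or range.

### The arm

A 6-joint arm with a two-finger parallel gripper is mounted at the origin on the work surface. World frame = base frame: x ahead of the robot, y to its left, z up, the work surface at z = 0. Lengths are in m, angles in rad, forces in N, time in s.
With the tool pointing down it reaches from about 0.3 to 0.775 m from the base axis. Payload 14.6 kg.
Tool frame: the origin (TCP) lies midway between the tips of the shut fingers; the grasp point (between the pads) lies 19 mm behind it; z points along the fingers, y is the line along which they close (so a half turn about z gives the same grasp; the last joint's range is limited). The gripper opens to 94 mm and grips with 3 to 60 N. Pads are 16 mm wide; open, the fingers measure 119 mm over their backs; the gripper's body (75 mm by 177 mm) begins 78 mm behind the grasp point.
Start: joints at [-1.34, 0.3, 1.521, -0, 1.321, -0.067], TCP at [0.161, -0.526, 0.205] pointing down, gripper open.
Joint ranges: [-3.03, 3.03], [-0.79, 2.21], [0.23, 2.52], [-1.04, 4.18], [0, 3.07], [-2.55, 2.55]. Speed limits (rad/s): [2.22, 2.22, 2.57, 3.14, 3.14, 3.14].

### API

Orientations are given as [roll, pitch, yaw] about the fixed x, y, z axes, in that order (R = Rz(yaw) Ry(pitch) Rx(roll)).
In Python, from station import telemetry, optics, ctrl gives the robot as it stands.
- The arm moves only by the tool carry_out, never from a script. Its argument "plan" is a list that holds one entry, the list of rows, each a list of 7 numbers: the shift along the tool's x, y, z in mm, then the turn, a rotation vector about the tool's x, y, z in rad, then the finger opening in mm, from 0 to 94. A call has 1 to 20 rows; each row shifts and turns the commanded pose from where the row before left it, along the tool's axes as they then stand; what a row does not reach is not made up. A row lasts 1/12 s, in which the tool goes at most 41.7 mm and 7.16 degrees, less where a joint would pass 70% of its speed; a pose out of reach is approached as far as the arm can. A call with a gripper value outside its range is refused whole. The fingers move at their own pace and stop on an object; "squeeze" is the grip in N (left out, the last holds). Time passes only in rows, so rows that do not move let the fingers close. It gives the time, the measured TCP pose, the force, the opening and the grip force at its end, in the units of the state.
- telemetry.get_obs(): the state, without advancing time (a new reading comes with each control period).
- optics.camera(name): name is "scene" or "top" or "wrist"; returns a dict with "pixels" (480x640x3 uint8, red, green, blue), "intrinsics" (3x3 intrinsics, pixels), "dist_coeffs" ([k1, k2, p1, p2, k3] as OpenCV has them; the pictures are not rectified), "origin" and "rotation" of the camera in the world. Camera axes: x right, y down, z forward; pixel columns grow to the right and rows downward; lengths in m; the calibration is good to about 2 mm. A picture is of the moment at which its call begins. There is no depth.
- ctrl.hand_in(): hands the job in; it is judged then, once.
The state is a dict: "time_s": time; "qpos": joint angles; "joint_vel": joint speeds; "tau": joint torques, N m; "ee_pos": TCP position; "eef_rot": TCP orientation; "force": force on the tool from outside, world axes, zero at the start; "moment": the same for the moment, N m; "grip_width": finger opening in m; "grip_force": force on a finger pad.
Only numpy, scipy, OpenCV 4.12 (cv2) and the standard library are available. Lean on these libraries where they do the work, as an engineer would, in place of code of your own. Each camera call takes 0.05 s, during which the arm holds its last target. There are 200 camera calls.

## Working session

There is one attempt and no reset: what is moved stays moved. The work goes in short steps, Python scripts to look and compute and a tool call to move; the robot and the scene stay as the last step left them, time stands still between calls to the robot, and variables do not carry over. Pictures are saved under pics/ and viewed, at most 10 in all, crops included, and the job is handed in when it is done.

Besides the shell and the picture viewer there is one more tool, called as a command line: name --argument value ..., lists and objects as JSON in quotes. carry_out: Moves the arm, as the interface text tells. Its arguments: {"type":"object","properties":{"plan":{"type":"array","items":{"type":"array","items":{"type":"array","items":{"type":"number"}}}},"squeeze":{"type":"number"}},"required":["plan"]}

```bash
mkdir -p pics; ls; python3 - <<'E'
from station import telemetry, optics, ctrl
import cv2
for n in("scene","top"):
    c=optics.camera(n);cv2.imwrite(f"pics/{n}0.png",c["pixels"][:,:,::-1]);print(n,c["intrinsics"],c["dist_coeffs"],c["origin"],c["rotation"])
print(telemetry.get_obs())
E
```

```text
pics
scene [[568.9945619    0.         306.99983656]
 [  0.         568.9945619  239.98510828]
 [  0.           0.           1.        ]] [-0.07903522  0.          0.          0.          0.        ] [ 0.90199941 -0.44838648  1.02776356] [-2.65469335e+00  1.51083094e-04  6.34662500e-01]
top [[526.0765634    0.         310.88565282]
 [  0.         526.0765634  245.3030909 ]
 [  0.           0.           1.        ]] [-0.0744074  0.         0.         0.         0.       ] [ 0.4323215  -0.03315454  1.07512774] [-2.99835219  0.00708052 -1.57450834]
{'time_s': 0.1, 'qpos': array([-1.33960684e+00,  3.00413896e-01,  1.52149756e+00,  5.68395163e-06,
        1.32070739e+00, -6.66067960e-02]), 'joint_vel': array([ 5.41660113e-04, -3.26547378e-04, -1.02104196e-03,  9.49169059e-05,
       -1.58260494e-03, -9.85627959e-04]), 'tau': array([ 7.30574757e-04, -5.32645476e+01, -3.53283620e+01,  7.09515042e-02,
        2.35044683e-02, -4.26154634e-05]), 'ee_pos': array([ 0.16132027, -0.52557008,  0.20495304]), 'eef_rot': array([-3.14056911e+00, -7.37938241e-05,  2.97794832e-01]), 'force': array([-0.80618742,  0.24276488, -0.18274591]), 'moment': array([ 0.01563558, -0.00548709,  0.00990493]), 'grip_force': 0.0, 'grip_width': 0.09423459574570281}
```

View pics/scene0.png

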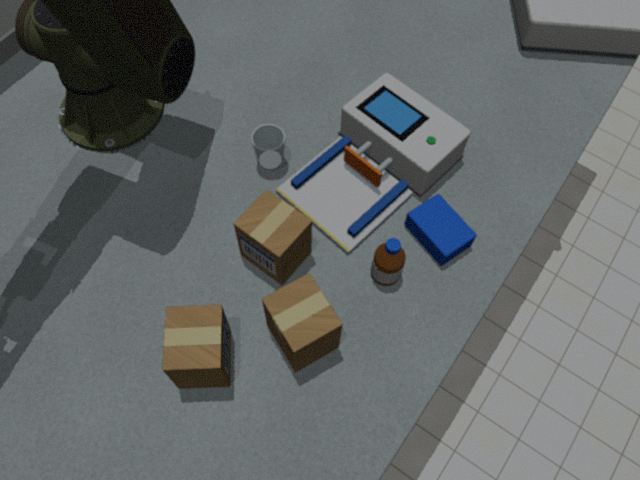

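View pics/top0.png

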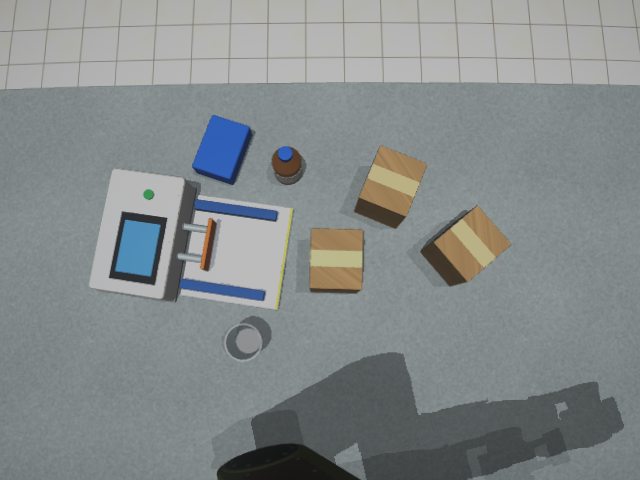

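The scene view shows three brown cartons, at about (273,235), (302,322) and (197,345), with the label visible on the first. In the top view they are A (337,260), B (392,187) and C (466,246). The tray's yellow edge is at (286,257), the orange stop at (209,245), the bottle at (287,163) and the beaker at (243,342).

```bash
cat > h.py <<'E'
import numpy as np, cv2
from scipy.spatial.transform import Rotation as R
from station import telemetry, optics, ctrl
def cast(c,px,z):
    px=np.asarray(px,float).reshape(-1,1,2)
    u=cv2.undistortPoints(px,np.array(c["intrinsics"]),np.array(c["dist_coeffs"])).reshape(-1,2)
    r=np.array(c["rotation"]); M=R.from_euler("xyz",r).as_matrix() if r.ndim==1 else r
    d=np.c_[u,np.ones(len(u))]@M.T; o=np.array(c["origin"])
    return o+d*((z-o[2])/d[:,2])[:,None]
def mask(c,lo,hi):
    return cv2.inRange(cv2.cvtColor(c["pixels"],cv2.COLOR_RGB2HSV),np.array(lo),np.array(hi))
E
python3 - <<'E'
from h import *
c=optics.camera("top")
def comps(m,n):
    k,l,s,ce=cv2.connectedComponentsWithStats(m)
    return [(l==i).astype(np.uint8) for i in range(1,k) if s[i,4]>n]
p=c["pixels"]
for q in [(337,240),(337,260),(337,289),(288,240),(209,245),(235,210),(325,270),(230,240)]: print(q,p[q[1],q[0]],cv2.cvtColor(p[q[1]:q[1]+1,q[0]:q[0]+1],cv2.COLOR_RGB2HSV)[0,0])
m=mask(c,(8,50,110),(30,255,255)); m=cv2.morphologyEx(m,cv2.MORPH_CLOSE,np.ones((3,3)))
for b in comps(m,800):
    r=cv2.minAreaRect(cv2.findNonZero(b)); w=cast(c,cv2.boxPoints(r),.13)[:,:2]
    print("carton",r,w.round(4).tolist(),"ctr",w.mean(0),"dist",np.linalg.norm(w.mean(0)))
    if abs(r[0][0]-337)<15: print([np.linalg.norm(w[i]-w[i-1]) for i in range(4)])
y=mask(c,(22,90,100),(35,255,255)); y[:, :275]=0; y[:,298:]=0
pts=cv2.findNonZero(y).reshape(-1,2); w=cast(c,pts,.015)[:,:2]
l=cv2.fitLine(w.astype(np.float32),cv2.DIST_HUBER,0,.01,.01).ravel(); t=(w-l[2:])@l[:2]
print("yellow",l,"ends",l[2:]+l[:2]*t.min(),l[2:]+l[:2]*t.max(),len(w))
b=mask(c,(105,150,50),(125,255,255))
for b in comps(b,300):
    r=cv2.minAreaRect(cv2.findNonZero(b)); print("blue",r,cast(c,cv2.boxPoints(r),.033)[:,:2].round(4).tolist())
o=mask(c,(5,180,120),(15,255,255)); o[:, :190]=0;o[:,225:]=0
r=cv2.minAreaRect(cv2.findNonZero(o)); print("orange",r,cast(c,cv2.boxPoints(r),.075)[:,:2].round(4).tolist())
cv2.imwrite("pics/crop1.png",cv2.resize(optics.camera("scene")["pixels"][150:390,150:420,::-1],None,fx=2.4,fy=2.4))
E
```

```text
(337, 240) [154 125  87] [ 17 111 154]
(337, 260) [187 185 141] [ 29  63 187]
(337, 289) [61 54 42] [19 79 61]
(288, 240) [134 135  94] [ 31  77 135]
(209, 245) [71 49 40] [  9 111  71]
(235, 210) [ 53  87 146] [109 162 146]
(325, 270) [155 126  88] [ 17 110 155]
(230, 240) [187 187 188] [120   1 188]
carton ((392.91119384765625, 180.44529724121094), (51.48387145996094, 56.868927001953125), 22.166345596313477) [[0.658, -0.1147], [0.759, -0.1567], [0.7211, -0.2449], [0.6212, -0.2015]] ctr [ 0.68979974 -0.17944061] dist 0.7127570529074333
carton ((472.2220458984375, 243.14085388183594), (52.5959587097168, 57.78502655029297), 49.08561706542969) [[0.5733, -0.2497], [0.6436, -0.3337], [0.5692, -0.3939], [0.5005, -0.3098]] ctr [ 0.57165192 -0.32175694] dist 0.6559828151680326
carton ((336.14691162109375, 258.5043029785156), (52.771297454833984, 59.974063873291016), 1.6846843957901) [[0.4918, -0.0231], [0.601, -0.0267], [0.5977, -0.1228], [0.4885, -0.1178]] ctr [ 0.54475188 -0.07258963] dist 0.5495669822418291
[np.float64(0.09470539842794684), np.float64(0.10928969416767285), np.float64(0.09622835670775759), np.float64(0.10925269950873834)]
yellow [ 0.98874056 -0.14963974  0.55774117  0.02937379] ends [0.45663148 0.04467612] [0.66288738 0.01346057] 163
blue ((220.24655151367188, 148.16534423828125), (40.805965423583984, 60.474708557128906), 20.85445785522461) [[0.7423, 0.2212], [0.8646, 0.18], [0.8316, 0.0993], [0.7107, 0.1415]]
blue ((235.16001892089844, 209.38002014160156), (81.6001205444336, 8.626701354980469), 8.130101203918457) [[0.6607, 0.2108], [0.6785, 0.2088], [0.6533, 0.0437], [0.6358, 0.046]]
blue ((221.41229248046875, 289.08111572265625), (83.41360473632812, 8.507404327392578), 8.583621978759766) [[0.4998, 0.2357], [0.5166, 0.2336], [0.4915, 0.0683], [0.4749, 0.0706]]
orange ((208.0, 224.0), (0.0, 0.0), 0.0) [[0.6193, 0.1729], [0.6193, 0.1729], [0.6193, 0.1729], [0.6193, 0.1729]]
```

View pics/crop1.png

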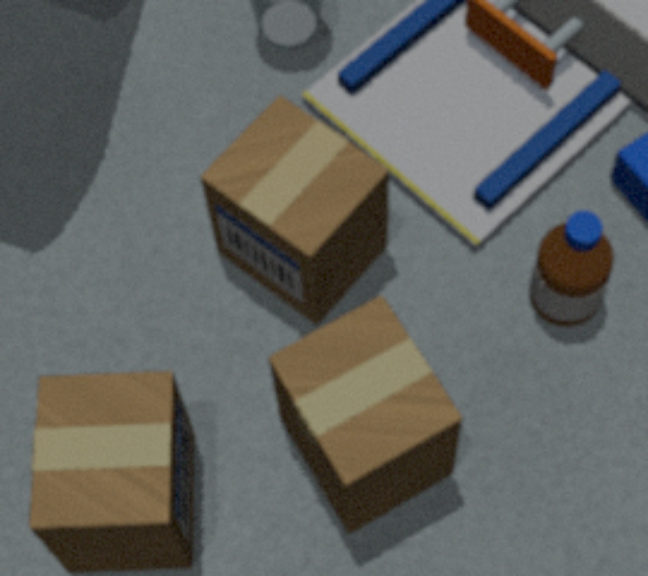

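Candidates for the carton in the top view are A (337,260), B (392,187) and C (466,246). A is nearest to the base (0.55 m, against 0.71 m and 0.66 m). The crop shows its label (260,255) facing away from the tray, so A is the one. The tray yaw is 81.4° with its origin near (0.5595, 0.0275). Carton A is centred on the tray line, its front face about 54 mm short, with yaw 88°.

carry_out --plan '[[[0,0,0,0,0,-0.1123,60],[0,0,0,0,0,-0.1123,60],[0,0,0,0,0,-0.1123,60],[0,0,0,0,0,-0.1123,60],[0,0,0,0,0,-0.1123,60],[0,0,0,0,0,-0.1123,60],[0,0,0,0,0,-0.1123,60],[0,0,0,0,0,-0.1123,60],[0,0,0,0,0,-0.1123,60],[0,0,0,0,0,-0.1123,60]]]'

```text
time_s: 1.03
ee_pos: [0.1613, -0.5257, 0.2053]
eef_rot: [-3.141, -0.0, 1.426]
force: [-0.7, 0.1, 1.2]
grip_width: 0.06
grip_force: 0.0
```

carry_out --plan '[[[21.5,15.5,0,0,0,0,60],[21.5,15.5,0,0,0,0,60],[21.5,15.5,0,0,0,0,60],[21.5,15.5,0,0,0,0,60],[21.5,15.5,0,0,0,0,60],[21.5,15.5,0,0,0,0,60],[21.5,15.5,0,0,0,0,60],[21.5,15.5,0,0,0,0,60],[21.5,15.5,0,0,0,0,60],[21.5,15.5,0,0,0,0,60],[21.5,15.5,0,0,0,0,60],[21.5,15.5,0,0,0,0,60],[21.5,15.5,0,0,0,0,60],[21.5,15.5,0,0,0,0,60],[21.5,15.5,0,0,0,0,60],[21.5,15.5,0,0,0,0,60],[21.5,15.5,0,0,0,0,60],[21.5,15.5,0,0,0,0,60],[21.5,15.5,0,0,0,0,60],[0,0,0,0,0,0,60]]]'

```text
time_s: 2.7
ee_pos: [0.5156, -0.1631, 0.2051]
eef_rot: [-3.141, -0.001, 1.424]
force: [-0.8, -0.8, -0.9]
grip_width: 0.0602
grip_force: 0.0
```

carry_out --plan '[[[0,15,0,0,0,0,60],[0,0,30,0,0,0,60],[0,0,30,0,0,0,60],[0,0,30,0,0,0,60],[0,0,30,0,0,0,60],[0,0,15,0,0,0,60],[0,0,0,0,0,0,60],[0,0,0,0,0,0,60]]]'

```text
time_s: 3.37
ee_pos: [0.5281, -0.1683, 0.0704]
eef_rot: [-3.141, -0.0, 1.421]
force: [-0.5, -0.4, 0.2]
grip_width: 0.0599
grip_force: 0.0
```

carry_out --plan '[[[6,0,0,0,0,0,60],[6,0,0,0,0,0,60],[6,0,0,0,0,0,60],[6,0,0,0,0,0,60],[4,0,0,0,0,0,60],[4,0,0,0,0,0,60],[4,0,0,0,0,0,60],[4,0,0,0,0,0,60],[4,0,0,0,0,0,60],[4,0,0,0,0,0,60]]]'

```text
time_s: 4.2
ee_pos: [0.5355, -0.1204, 0.0704]
eef_rot: [-3.141, 0.0, 1.421]
force: [-1.4, -1.8, -0.4]
grip_width: 0.0603
grip_force: 0.9
```

carry_out --plan '[[[4,0,0,0,0,0,60],[4,0,0,0,0,0,60],[4,0,0,0,0,0,60],[4,0,0,0,0,0,60],[4,0,0,0,0,0,60],[4,0,0,0,0,0,60],[4,0,0,0,0,0,60],[4,0,0,0,0,0,60],[4,0,0,0,0,0,60]]]'

```text
time_s: 4.95
ee_pos: [0.5411, -0.0847, 0.0705]
eef_rot: [3.142, 0.0, 1.421]
force: [-0.1, -1.4, -0.8]
grip_width: 0.0602
grip_force: 1.1
```

```bash
cat > car.py <<'E'
from h import *
import sys
c=optics.camera("top"); z=float(sys.argv[1])
cv2.imwrite(sys.argv[2],cv2.resize(c["pixels"][130:370,160:430,::-1],None,fx=2.4,fy=2.4))
O=np.array([.5595,.0275]);T=np.array([[.1495,.9888],[-.9888,.1495]])
m=mask(c,(8,50,110),(30,255,255)); m[:130]=0; m[350:]=0; m[:,380:]=0;m[:,:215]=0
m=cv2.morphologyEx(m,cv2.MORPH_OPEN,np.ones((4,4)))
k,l,s,ce=cv2.connectedComponentsWithStats(m)
for i in range(1,k):
    if s[i,4]>250:
        r=cv2.minAreaRect(cv2.findNonZero((l==i).astype(np.uint8)))
        print(s[i],((cast(c,cv2.boxPoints(r),z)[:,:2]-O)@T.T*1000).round(1).tolist())
E
python3 car.py .13 pics/t2.png
```

```text
[361 156  20  50 618] [[-120.4, -197.2], [-155.5, -202.4], [-167.2, -109.6], [-132.6, -104.5]]
[ 282  223   31   61 1316] [[-8.2, 54.6], [-5.5, -54.3], [-50.1, -54.9], [-52.0, 53.9]]
```

View pics/t2.png

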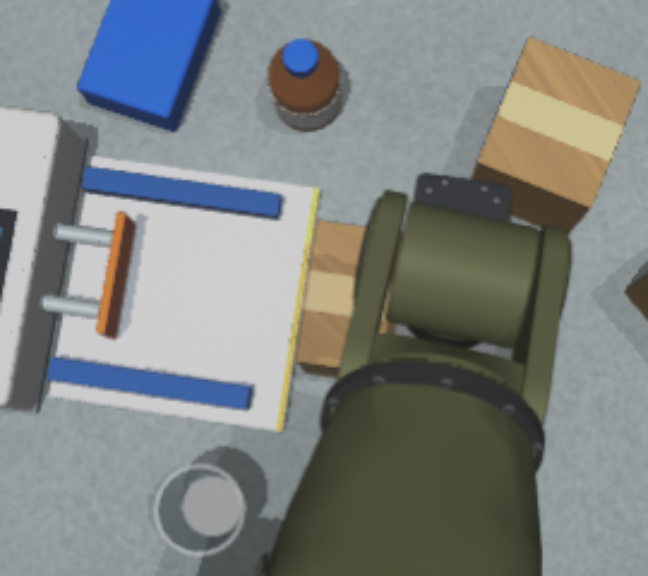

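The carton's front face, at crop (307,290), sits about 7 mm short of the yellow edge, centred and nearly square.

carry_out --plan '[[[2,0,0,0,0,0,60],[2,0,0,0,0,0,60],[1,0,0,0,0,0,60],[1,0,0,0,0,0,60]]]'

```text
time_s: 5.33
ee_pos: [0.5419, -0.0791, 0.0705]
eef_rot: [3.141, 0.0, 1.421]
force: [-0.6, -2.3, 0.8]
grip_width: 0.0599
grip_force: 1.3
```

carry_out --plan '[[[1,0,0,0,0,0,60],[1,0,0,0,0,0,60]]]'

```text
time_s: 5.5
ee_pos: [0.5422, -0.0772, 0.0705]
eef_rot: [3.142, 0.0, 1.421]
force: [-0.5, -2.8, -0.2]
grip_width: 0.0601
grip_force: 1.3
```

carry_out --plan '[[[1,0,0,0,0,0,60],[1,0,0,0,0,0,60]]]'

```text
time_s: 5.67
ee_pos: [0.5425, -0.0754, 0.0706]
eef_rot: [3.142, 0.0, 1.421]
force: [-3.8, -9.9, 5.7]
grip_width: 0.0599
grip_force: 5.4
```

It now presses on the edge with about 10 N. I'll back off, raise to about 105 mm and push along the tipping arc.

carry_out --plan '[[[-4,0,0,0,0,0,60],[0,0,-18,0,0,0,60],[0,0,-17,0,0,0,60],[2,0,0,0,0,0,60],[1,0,0,0,0,0,60],[1,0,0,0,0,0,60],[2,0,-1.5,0,0,0,60],[2,0,-1.5,0,0,0,60]]]'

```text
time_s: 6.33
ee_pos: [0.5428, -0.0718, 0.1078]
eef_rot: [-3.141, 0.001, 1.421]
force: [-1.0, -5.8, 4.4]
grip_width: 0.0598
grip_force: 3.3
```

carry_out --plan '[[[3,0,-2.5,0,0,0,60],[3,0,-2.5,0,0,0,60],[3,0,-2.5,0,0,0,60],[3,0,-2.5,0,0,0,60]]]'

```text
time_s: 6.67
ee_pos: [0.5447, -0.0597, 0.1179]
eef_rot: [-3.141, 0.001, 1.421]
force: [0.2, -4.1, 3.4]
grip_width: 0.06
grip_force: 2.4
```

carry_out --plan '[[[3,0,-2,0,0,0,60],[3,0,-2,0,0,0,60],[3,0,-2,0,0,0,60],[3,0,-2,0,0,0,60],[3,0,-1.5,0,0,0,60],[3,0,-1.5,0,0,0,60],[3,0,-1.5,0,0,0,60],[3,0,-1,0,0,0,60],[3,0,-1,0,0,0,60],[3,0,-1,0,0,0,60]]]'

```text
time_s: 7.5
ee_pos: [0.5494, -0.0294, 0.1341]
eef_rot: [3.141, -0.0, 1.421]
force: [-0.5, -2.5, 3.0]
grip_width: 0.06
grip_force: 1.8
```

carry_out --plan '[[[3,0,-1,0,0,0,60],[3,0,-1,0,0,0,60],[3,0,-1,0,0,0,60],[3,0,-1,0,0,0,60],[3,0,-1,0,0,0,60],[3,0,-1,0,0,0,60],[3,0,-1,0,0,0,60]]]'

```text
time_s: 8.08
ee_pos: [0.5524, -0.0085, 0.1408]
eef_rot: [-3.141, -0.0, 1.421]
force: [-0.9, -0.2, 0.1]
grip_width: 0.0597
grip_force: 0.2
```

carry_out --plan '[[[3,0,0,0,0,0,60],[3,0,0,0,0,0,60],[3,0,0,0,0,0,60],[3,0,0,0,0,0,60],[3,0,0,0,0,0,60],[0,0,0,0,0,0,60],[0,0,0,0,0,0,60],[0,0,0,0,0,0,60]]]'

```text
time_s: 8.75
ee_pos: [0.5547, 0.0059, 0.1408]
eef_rot: [-3.141, 0.0, 1.421]
force: [-0.3, 0.2, -0.0]
grip_width: 0.0598
grip_force: 0.0
```

carry_out --plan '[[[-20,0,-5,0,0,0,60],[-25,0,0,0,0,0,60],[-25,0,0,0,0,0,60],[-25,0,0,0,0,0,60],[0,0,0,0,0,0,60],[0,0,0,0,0,0,60]]]'

```text
time_s: 9.25
ee_pos: [0.5404, -0.0889, 0.1459]
eef_rot: [-3.142, -0.0, 1.419]
force: [-0.1, 0.5, -0.3]
grip_width: 0.0598
grip_force: 0.0
```

```bash
python3 car.py .11 pics/t3.png
```

```text
[363 156  18  41 479] [[-125.1, -204.4], [-157.1, -209.2], [-166.9, -131.6], [-135.2, -126.9]]
[ 233  218   77   66 2313] [[84.0, 54.3], [86.2, -55.3], [-44.9, -54.6], [-45.0, 54.3]]
```

View pics/t3.png

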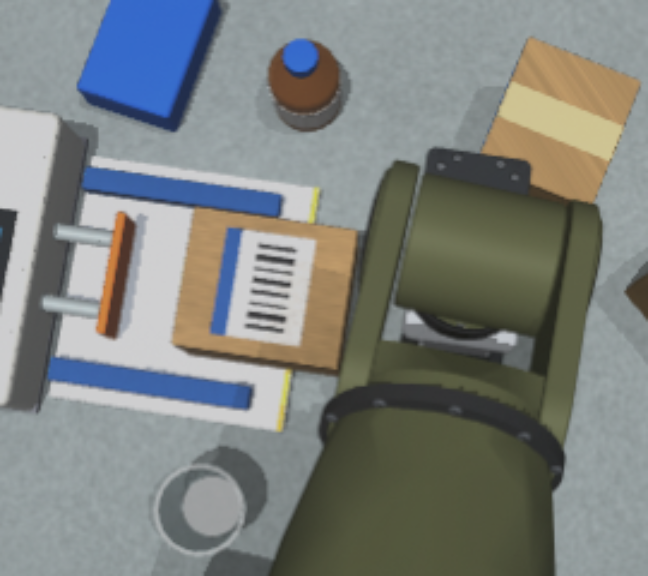

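The carton lies in the tray, label up, at crop (265,285). It spans tray x from -45 to 85 and is centred and square. I'll lower behind it and slide it in.

carry_out --plan '[[[0,0,32,0,0,0,60],[0,0,32,0,0,0,60],[0,0,30,0,0,0,60],[0,0,0,0,0,0,60],[8,0,0,0,0,0,60],[10,0,0,0,0,0,60],[10,0,0,0,0,0,60],[10,0,0,0,0,0,60],[6,0,0,0,0,0,60],[4,0,0,0,0,0,60],[4,0,0,0,0,0,60],[4,0,0,0,0,0,60],[4,0,0,0,0,0,60],[4,0,0,0,0,0,60],[4,0,0,0,0,0,60]]]'

```text
time_s: 10.55
ee_pos: [0.5507, -0.0207, 0.052]
eef_rot: [3.142, 0.0, 1.421]
force: [0.3, -2.3, -0.0]
grip_width: 0.0601
grip_force: 1.3
```

```bash
python3 - <<'E'
from h import *
c=optics.camera("top")
O=np.array([.5595,.0275]);T=np.array([[.1495,.9888],[-.9888,.1495]])
m=mask(c,(0,150,60),(16,255,255)); m[:200]=0;m[290:]=0;m[:,:190]=0;m[:,225:]=0
p=cv2.findNonZero(m);r=cv2.minAreaRect(p);print(len(p),r,((cast(c,cv2.boxPoints(r),.075)[:,:2]-O)@T.T*1000).round(1).tolist())
E
```

```text
188 ((205.9462432861328, 243.40115356445312), (3.7619199752807617, 49.81906509399414), 10.124671936035156) [[153.8, 48.6], [153.7, -48.1], [146.3, -47.9], [146.5, 48.8]]
```

The stop face shows at about tray x 146, so contact is about 57 mm ahead. Sliding friction is about 2.3 N.

carry_out --plan '[[[4,0,0,0,0,0,60],[4,0,0,0,0,0,60],[4,0,0,0,0,0,60],[4,0,0,0,0,0,60],[4,0,0,0,0,0,60],[4,0,0,0,0,0,60],[4,0,0,0,0,0,60],[4,0,0,0,0,0,60],[4,0,0,0,0,0,60],[4,0,0,0,0,0,60],[3,0,0,0,0,0,60],[2,0,0,0,0,0,60],[1,0,0,0,0,0,60]]]'

```text
time_s: 11.68
ee_pos: [0.5576, 0.025, 0.0519]
eef_rot: [-3.142, 0.0, 1.421]
force: [-0.2, -3.2, 0.1]
grip_width: 0.0597
grip_force: 1.3
```

carry_out --plan '[[[1,0,0,0,0,0,60],[1,0,0,0,0,0,60],[0.5,0,0,0,0,0,60]]]'

```text
time_s: 11.93
ee_pos: [0.5579, 0.0272, 0.0519]
eef_rot: [-3.142, -0.0, 1.421]
force: [-0.4, -3.6, 0.0]
grip_width: 0.0605
grip_force: 1.3
```

carry_out --plan '[[[1,0,0,0,0,0,60],[1,0,0,0,0,0,60]]]'

```text
time_s: 12.1
ee_pos: [0.5582, 0.0291, 0.0519]
eef_rot: [-3.142, -0.0, 1.421]
force: [0.7, -1.9, -0.8]
grip_width: 0.0601
grip_force: 1.3
```

carry_out --plan '[[[1,0,0,0,0,0,60],[1,0,0,0,0,0,60]]]'

```text
time_s: 12.27
ee_pos: [0.5586, 0.0312, 0.0519]
eef_rot: [-3.142, -0.0, 1.421]
force: [-1.1, -2.0, -0.3]
grip_width: 0.0602
grip_force: 1.2
```

carry_out --plan '[[[1,0,0,0,0,0,60],[0.5,0,0,0,0,0,60]]]'

```text
time_s: 12.43
ee_pos: [0.5588, 0.0327, 0.0519]
eef_rot: [-3.142, -0.0, 1.421]
force: [-0.8, -2.5, 0.2]
grip_width: 0.0597
grip_force: 1.2
```

carry_out --plan '[[[1,0,0,0,0,0,60],[1,0,0,0,0,0,60]]]'

```text
time_s: 12.6
ee_pos: [0.5591, 0.0347, 0.0519]
eef_rot: [-3.142, -0.0, 1.421]
force: [-0.4, -1.7, -0.3]
grip_width: 0.0599
grip_force: 1.2
```

carry_out --plan '[[[1,0,0,0,0,0,60],[0.5,0,0,0,0,0,60]]]'

```text
time_s: 12.77
ee_pos: [0.5593, 0.0362, 0.0519]
eef_rot: [3.142, -0.0, 1.421]
force: [-1.2, -3.3, -0.7]
grip_width: 0.0598
grip_force: 1.2
```

carry_out --plan '[[[0.5,0,0,0,0,0,60],[0.5,0,0,0,0,0,60]]]'

```text
time_s: 12.93
ee_pos: [0.5594, 0.037, 0.0519]
eef_rot: [-3.141, 0.0, 1.421]
force: [-0.9, -4.7, 0.3]
grip_width: 0.0603
grip_force: 2.2
```

Contact made (the force is rising). About 2.5 mm more should give roughly 12 N on the spring.

carry_out --plan '[[[0.5,0,0,0,0,0,60],[0.5,0,0,0,0,0,60]]]'

```text
time_s: 13.1
ee_pos: [0.5595, 0.0377, 0.052]
eef_rot: [-3.141, 0.001, 1.421]
force: [-2.8, -6.7, 0.7]
grip_width: 0.0598
grip_force: 3.6
```

carry_out --plan '[[[0.5,0,0,0,0,0,60],[0.5,0,0,0,0,0,60]]]'

```text
time_s: 13.27
ee_pos: [0.5596, 0.0384, 0.052]
eef_rot: [-3.141, 0.001, 1.421]
force: [-3.9, -8.8, 2.5]
grip_width: 0.0602
grip_force: 4.9
```

carry_out --plan '[[[0.5,0,0,0,0,0,60],[0.5,0,0,0,0,0,60],[0.3,0,0,0,0,0,60],[0,0,0,0,0,0,60]]]'

```text
time_s: 13.6
ee_pos: [0.5597, 0.0393, 0.052]
eef_rot: [-3.141, 0.002, 1.42]
force: [-4.5, -11.9, 2.6]
grip_width: 0.0597
grip_force: 6.0
```

carry_out --plan '[[[0.4,0,0,0,0,0,60],[0.3,0,0,0,0,0,60],[0,0,0,0,0,0,60],[0,0,0,0,0,0,60],[0,0,0,0,0,0,60],[0,0,0,0,0,0,60]]]'

```text
time_s: 14.1
ee_pos: [0.5598, 0.0397, 0.0521]
eef_rot: [-3.141, 0.002, 1.42]
force: [-3.7, -13.0, 2.6]
grip_width: 0.0599
grip_force: 6.9
```

About 14 N in total, so roughly 11.5 N on the stop. I'll retreat slowly and check.

carry_out --plan '[[[-1,0,0,0,0,0,60],[-1,0,0,0,0,0,60],[-1,0,0,0,0,0,60],[-1,0,0,0,0,0,60],[-1,0,0,0,0,0,60],[-2,0,0,0,0,0,60],[-4,0,0,0,0,0,60],[-10,0,0,0,0,0,60],[-20,0,0,0,0,0,60],[-20,0,0,0,0,0,60],[-20,0,0,0,0,0,60],[-20,0,-10,0,0,0,60],[0,0,-30,0,0,0,60],[0,0,-30,0,0,0,60],[0,0,-30,0,0,0,60],[-20,0,-20,0,0,0,60],[0,0,0,0,0,0,60],[0,0,0,0,0,0,60]]]'

```text
time_s: 15.6
ee_pos: [0.542, -0.0797, 0.1726]
eef_rot: [3.14, 0.0, 1.419]
force: [0.4, -0.3, -0.5]
grip_width: 0.0602
grip_force: 0.0
```

```bash
python3 car.py .11 pics/t4.png; python3 -c "
from h import *
print(telemetry.get_obs()['force'])"
```

```text
[364 156  17  38 401] [[-127.0, -204.7], [-157.1, -209.2], [-166.2, -137.3], [-136.3, -132.9]]
[ 216  214   62   66 1640] [[129.6, 54.7], [133.0, -54.3], [15.5, -54.4], [13.8, 54.1]]
[-0.48605436  0.58286469 -1.32695836]
```

View pics/t4.png

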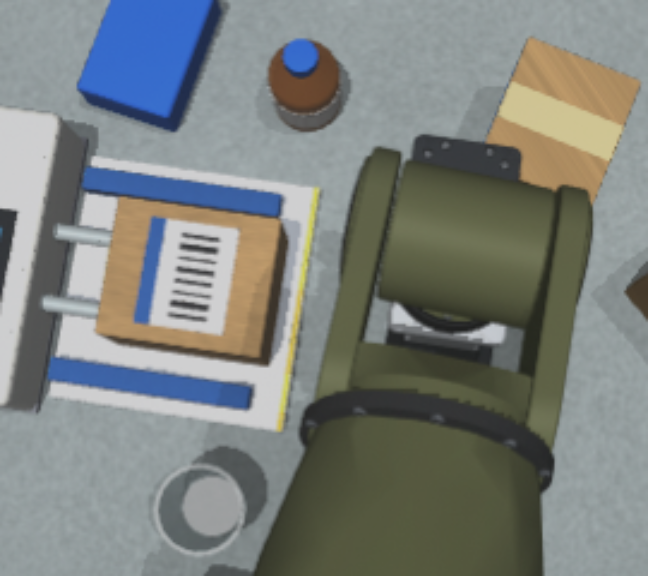

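The carton lies label up at crop (190,278), square between the guides and against the stop. Everything else is where it was, and the arm is clear.

```bash
python3 -c "
from station import ctrl
print(ctrl.hand_in())"
```

```text
the job is handed in; nothing more can be done
None
```

The job is handed in: the carton was tipped into the tray label up, slid between the guides and pressed on the stop at about 11.5 N (estimated from the wrist force less sliding friction), and it lies there with the arm clear and the other things untouched.

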